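# Shut the bench gas tap under its sliding cover

### The job

On the lab bench is a low service box: push its white cover along its guides by the black ridge, all the way onto the blank half, so that the valve well is fully uncovered; only slide the cover, never pick it up. Then push the yellow gas handle clockwise until it is fully shut against its stop. Leave the blue vacuum handle, the bottle, the tip rack and the culture dish as they are.

Things in the scene. Friction and masses are not known exactly. Their poses are not given: they have to be found in the camera images.
- service_box: Fixed grey box (dark deck), 210 mm (x) by 500 mm (y), 76 mm high at its rim. Origin: centre of its underside on the bench; z up; yaw varies. The valve well is its +y (left) half: inner y 10 to 230 mm, x -83 to 83, floor at z 6. The -y half is blank: a deck at z 70. The rim (guide walls, inner faces x +-97; end stops, inner faces y +-240) frames the cover. Hose barbs: 46 mm out from the -x face.
- cover: Loose white plate, 188 mm (x) by 232 mm (y) by 6 mm, 0.24 to 0.56 kg, lying in the rim with 3 mm play each side. Origin: centre of its underside, at z 70 mm (top face z 76). Axes as the box's; slides along the box's y against friction of a few newtons. Starts over the well, origin at box y 95 to 120 mm; at the end stop of the blank half it is at box y -124 mm.
- cover_ridge (a point): Centre of the black push ridge standing across the middle of the cover: 90 mm along x, 12 mm thick along y, from the plate's top face at z 76 mm up to z 98 mm. The point lies 17 mm above the cover's underside.
- gas_axis (a point): Fixed point on the vertical turning axis of the yellow gas handle, half-way up the handle (z 49 mm above the bench); axes as the box's. It lies at box x 30 mm and box y 55 or 155 mm; the blue handle has the other place. A hub of radius 11 mm surrounds the axis.
- gas_tip (a point): Centre of the free end of the yellow handle, 62 mm from its axis, moving with it. The handle is a straight bar 12 mm wide and 18 mm high (z 40 to 58 mm). The steel pipe and valve body below it stay under z 30 mm outside the hub.
- gas_handle (a joint): Angle of the yellow handle, rad. 0 = open: the bar points from its axis along the box's -x (towards the robot). It grows clockwise seen from above, the free end swinging towards the box's +y; 1.571 = fully shut at a hard stop, the bar along the box's +y. Starts between 0 and 0.4, stays where it is left, friction about 0.12 N m.
- vacuum_axis (a point): As gas_axis, for the blue vacuum handle, which must be left alone.
- vacuum_tip (a point): As gas_tip, for the blue vacuum handle (same shape; it starts 0 to 0.3 rad from open, same sense).
- media_bottle: Loose glass bottle with blue cap, radius 28 mm, 110 mm high, upright; origin at the centre of its underside. Stands clear of the box; leave alone.
- tip_rack: Loose purple and yellow pipette tip rack, 85 mm (x) by 120 mm (y), 69 mm high; origin at the centre of its underside. Stands beyond the box; leave alone.
- culture_dish: Loose flat round culture dish, radius 46 mm, 16 mm high; origin at the centre of its underside. Leave alone.
- vacuum_handle (a joint): Angle of the blue vacuum handle, rad, same sense; leave as it is.

How it is judged:
By the outcome, as a careful person would: the job done as asked, in the order asked, and still so for the second after the job is handed in, with the robot touching nothing.
It also fails if it takes over 51 s, if anything falls off the work surface, if the arm or the gripper's body presses on something with over 40 N, if the wrist force passes 120 N, or if a joint passes its speed limit or range.

### The arm

A 6-joint arm with a two-finger parallel gripper is mounted at the origin on the work surface. World frame = base frame: x ahead of the robot, y to its left, z up, the work surface at z = 0. Lengths are in m, angles in degrees, forces in N, time in s.
With the tool pointing down it reaches from about 0.3 to 0.75 m from the base axis. Payload 8.5 kg.
Tool frame: the origin (TCP) lies midway between the tips of the shut fingers; the grasp point (between the pads) lies behind it (bot.pinch_z is the z of the grasp point in the tool frame, in m); z points along the fingers, y is the line along which they close (so a half turn about z gives the same grasp; the last joint's range is limited). The gripper opens to 88 mm and grips with 3 to 60 N. Pads are 18 mm wide; open, the fingers measure 123 mm over their backs; the gripper's body (75 mm by 187 mm) begins 45 mm behind the grasp point.
Start: joints at [-75.533, 21.807, 74.336, -0, 83.858, -12.336], TCP at [0.248, -0.491, 0.239] pointing down, gripper open.
Joint ranges: [-178.18, 178.18], [-50.72, 133.34], [12.68, 142.11], [-81.47, 261.47], [9.98, 163.14], [-165.26, 165.26]. Speed limits (degrees/s): [136.94, 136.94, 180, 180, 180, 180].

### API

Orientations are given as a 3x3 rotation matrix whose columns are the frame's x, y, z axes.
In Python, from cell import bot gives the robot as it stands.
- The arm moves only by the shell command python3 -m creep 'ROWS' [FORCE]. ROWS is text: rows parted by semicolons, each of 7 numbers parted by spaces: the finger opening in mm, from 0 to 88.1, then the shift along the tool's x, y, z in units of 25 mm (1.0 is 25 mm), then the turn, a rotation vector about the tool's x, y, z in units of 5 degrees (1.0 is 5 degrees). A call has 1 to 20 rows; each row is the pose to reach, as a shift and turn from the pose commanded when the call began, along the tool's axes at that moment; what a row does not reach only later rows make up. A row lasts 1/12 s, in which the tool goes at most 41.7 mm and 7.16 degrees, less where a joint would pass 70% of its speed; a pose out of reach is approached as far as the arm can. A call with a gripper value outside its range is refused whole. The fingers move at their own pace and stop on an object; FORCE is the grip in N (left out, the last holds). Time passes only in rows, so rows that repeat a pose let the fingers close. It gives the time, the measured TCP pose, the force, the opening and the grip force at its end, in the units of the state.
- bot.state(): the state, without advancing time (a new reading comes with each control period).
- bot.read_camera(name): name is "side" or "top"; returns a dict with "frame" (480x640x3 uint8, red, green, blue), "range_z" (480x640 float32, m along the optical axis (not along the pixel's ray), 0 where there is no reading), "K" (3x3 intrinsics, pixels), "k1" (the pictures are not rectified: a ray, as slopes to the right and down, at radius r is drawn at 1 + k1 r^2 times it, then the intrinsics apply), "xyz" and "rotation" of the camera in the world. Camera axes: x right, y down, z forward; pixel columns grow to the right and rows downward; lengths in m; the calibration is good to about 2 mm. A picture is of the moment at which its call begins.
- bot.sign_off(): hands the job in; it is judged then, once.
The state is a dict: "time_s": time; "joint_positions": joint angles; "joint_velocities": joint speeds; "tau": joint torques, N m; "tool_pos": TCP position; "orientation": TCP orientation; "force": force on the tool from outside, world axes, zero at the start; "wrist_torque": the same for the moment, N m; "opening": finger opening in m; "grip_force": force on a finger pad.
Only numpy, scipy, OpenCV 4.12 (cv2) and the standard library are available. Lean on these libraries where they do the work, as an engineer would, in place of code of your own. Each camera call takes 0.05 s, during which the arm holds its last target. There are 200 camera calls.

## Working session

There is one attempt and no reset: what is moved stays moved. The work goes in short steps, Python scripts to look and compute and a shell command to move; the robot and the scene stay as the last step left them, time stands still between calls to the robot, and variables do not carry over. Pictures are saved under pics/ and viewed, at most 10 in all, crops included, and the job is handed in when it is done.

```bash
ls; mkdir -p pics; cat > h.py <<'E'
import numpy as np, cv2
from cell import bot
def cam(n):
    return bot.read_camera(n)
def rays(c,uv):
    uv=np.asarray(uv,float).reshape(-1,2); K=c["K"]
    d=np.stack([(uv[:,0]-K[0,2])/K[0,0],(uv[:,1]-K[1,2])/K[1,1]],1); s=d.copy()
    for _ in range(20): s=d/(1+c["k1"]*(s**2).sum(1,keepdims=True))
    return np.c_[s,np.ones(len(s))]@np.asarray(c["rotation"]).T
def plane(c,uv,z):
    r=rays(c,uv); o=np.asarray(c["xyz"]); return o+r*((z-o[2])/r[:,2])[:,None]
def cloud(c):
    v,u=np.mgrid[:480,:640]; r=rays(c,np.c_[u.ravel(),v.ravel()])
    return (np.asarray(c["xyz"])+r*c["range_z"].reshape(-1,1)).reshape(480,640,3)
E
python3 - <<'E'
from h import *
for n in("top","side"):
    c=cam(n); cv2.imwrite(f"pics/{n}0.png",c["frame"][:,:,::-1]); print(n,c["xyz"],c["rotation"],c["K"],c["k1"])
    np.savez(f"{n}0.npz",**c)
print(bot.state(),bot.pinch_z)
E
```

```text
pics
top [ 0.49254673 -0.00150556  0.94338813] [[ 6.67428661e-03 -9.91539682e-01  1.29632218e-01]
 [-9.99977709e-01 -6.64215020e-03  6.80250162e-04]
 [ 1.86541633e-04 -1.29633869e-01 -9.91561912e-01]] [[462.74938904   0.         304.26331496]
 [  0.         462.74938904 239.24409043]
 [  0.           0.           1.        ]] -0.08105953418827555
side [0.47227501 0.83339167 0.6632652 ] [[-0.99185536 -0.06185093  0.11134364]
 [-0.12660469  0.5744002  -0.80872471]
 [-0.01393544 -0.81623457 -0.57755254]] [[535.25777741   0.         323.97662352]
 [  0.         535.25777741 241.45907265]
 [  0.           0.           1.        ]] -0.011143062933381288
{'time_s': 0.1, 'joint_positions': array([-7.55325338e+01,  2.18379133e+01,  7.43788617e+01,  3.37839811e-04,
        8.38578635e+01, -1.23359499e+01]), 'joint_velocities': array([ 0.02769351,  0.02842759, -0.03389527,  0.01996806, -0.10528286,
        0.03732711]), 'tau': array([ 3.47503032e-03, -4.38650215e+01, -2.24909896e+01,  7.14563811e-02,
        3.41944769e-02, -5.91662160e-05]), 'tool_pos': array([ 0.24794652, -0.49066355,  0.23820129]), 'orientation': array([[ 8.92559267e-01,  4.50929987e-01, -3.19773891e-04],
       [ 4.50930011e-01, -8.92558419e-01,  1.26284286e-03],
       [ 2.84036836e-04, -1.27135774e-03, -9.99999151e-01]]), 'force': array([ 0.37068   ,  0.33101565, -1.5600844 ]), 'wrist_torque': array([ 0.04967523,  0.03509949, -0.0319649 ]), 'grip_force': 0.0, 'opening': 0.0885965205801771} -0.0187
```

View pics/top0.png

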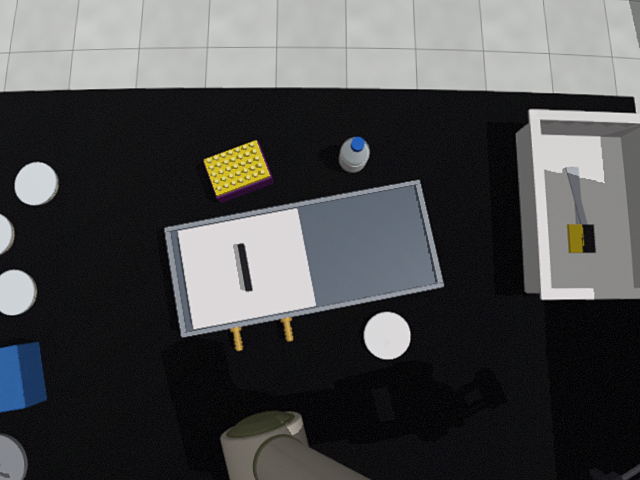

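View pics/side0.png

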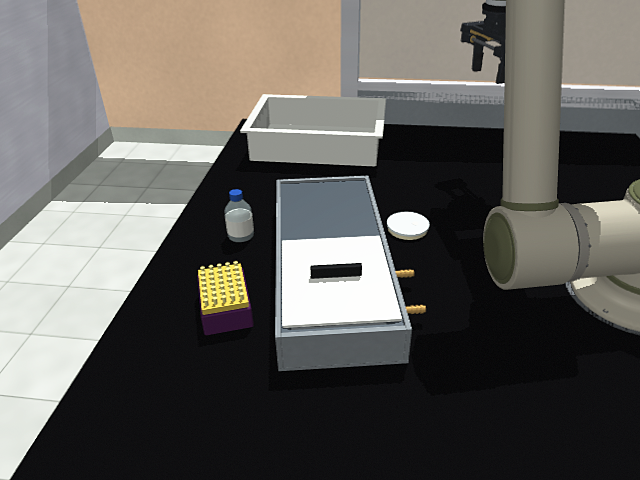

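The top view shows the rim corners near (165,228), (419,181), (443,286), (182,336). The ridge is at about (243,267), the dish at (387,335), the bottle at (355,153) and the rack at (238,170). The side view agrees.

```bash
cat > m.py <<'E'
from h import *
def boxpose(c):
    P=cloud(c); z=P[:,:,2]; f=c["frame"].astype(int)
    m=((z>0.055)&(z<0.105)).astype(np.uint8); m[:,:140]=0;m[:,460:]=0;m[:170]=0;m[345:]=0
    m=cv2.morphologyEx(m,cv2.MORPH_OPEN,np.ones((7,7)))
    n,l,s,_=cv2.connectedComponentsWithStats(m); k=1+s[1:,4].argmax()
    cs,_=cv2.findContours((l==k).astype(np.uint8),cv2.RETR_EXTERNAL,cv2.CHAIN_APPROX_NONE)
    uv=max(cs,key=len)[:,0,:]; W=plane(c,uv,0.076)
    r=cv2.minAreaRect((W[:,:2]*1000).astype(np.float32)); return r,W
if __name__=="__main__":
    c=dict(np.load("top0.npz")); r,W=boxpose(c); print(r)
    b=cv2.boxPoints(r)/1000; print(b)
    q=plane(c,[[165,228],[419,181],[443,286],[182,336]],.076)[:,:2]; print(q,q.mean(0),np.linalg.norm(q-np.roll(q,1,0),axis=1))
    e=(q[0]+q[3]-q[1]-q[2])/2; print("yaw",np.degrees(np.arctan2(-e[0],e[1])))
    f=c["frame"].astype(int); m=(f.max(2)<75).astype(np.uint8); m[:225]=0;m[305:]=0;m[:,:215]=0;m[:,275:]=0
    P=cloud(c); mt=m&(P[:,:,2]>.09); v,u=np.nonzero(mt); print(len(u),P[mt>0].mean(0),cv2.minAreaRect((P[mt>0][:,:2]*1000).astype(np.float32)))
    for (u,v) in [(387,335),(355,153),(238,170),(240,345),(288,335)]: print(u,v,P[v,u])
    s=dict(np.load("side0.npz")); P=cloud(s)
    qs=plane(s,[[276,180],[370,177],[408,332],[277,334]],.076); print(qs)
    print(P[270,336],P[300,300])
E
python3 m.py
```

```text
((572.505859375, 1.675872802734375), (210.615966796875, 500.0726318359375), 11.295587539672852)
[[ 0.42026293  0.22624218]
 [ 0.5182125  -0.2641439 ]
 [ 0.7247488  -0.22289044]
 [ 0.62679917  0.26749566]]
[[ 0.62582869  0.26531418]
 [ 0.72106605 -0.22211423]
 [ 0.51899195 -0.26248106]
 [ 0.4232299   0.22491001]] [0.57227915 0.00140723] [0.2065884  0.49664536 0.20606655 0.49670959]
yaw 11.085704771787094
301 [0.55052178 0.10822212 0.09809091] ((551.0133056640625, 108.60267639160156), (86.98261260986328, 11.429283142089844), 11.271284103393555)
387 335 [ 0.4238027  -0.16569891  0.01737872]
355 153 [ 0.77048241 -0.09665518  0.09227051]
238 170 [0.74559681 0.13102749 0.05712403]
240 345 [0.40402361 0.12234103 0.03231522]
288 335 [0.42437399 0.02929446 0.0360176 ]
[[ 0.72464107 -0.21727901  0.076     ]
 [ 0.51321205 -0.25305588  0.076     ]
 [ 0.42735123  0.23508447  0.076     ]
 [ 0.62592979  0.26188104  0.076     ]]
[0.5512008  0.11472591 0.09142582] [0.60335935 0.1822382  0.0772143 ]
```

```bash
python3 -m creep '0 22 -17.3 0 0 0 -14.9;0 22 -17.3 0 0 0 -14.9;0 22 -17.3 0 0 0 -14.9;0 22 -17.3 0 0 0 -14.9;0 22 -17.3 0 0 0 -14.9;0 22 -17.3 0 0 0 -14.9;0 22 -17.3 0 0 0 -14.9;0 22 -17.3 0 0 0 -14.9;0 22 -17.3 0 0 0 -14.9;0 22 -17.3 0 0 0 -14.9;0 22 -17.3 0 0 0 -14.9;0 22 -17.3 0 0 0 -14.9;0 22 -17.3 0 0 0 -14.9;0 22 -17.3 0 0 0 -14.9;0 22 -17.3 0 0 0 -14.9;0 22 -17.3 0 0 0 -14.9;0 22 -17.3 0 0 0 -14.9;0 22 -17.3 0 0 0 -14.9;0 22 -17.3 0 0 0 -14.9;0 22 -17.3 0 0 0 -14.9'
cat > st.py <<'E'
from h import *
C=np.array([.5725,.0017]);a=np.radians(11.3);R=np.array([[np.cos(a),-np.sin(a)],[np.sin(a),np.cos(a)]])
s=bot.state();p=s["tool_pos"];O=s["orientation"];t=R.T@O[:2,:2]
print("t",s["time_s"],"box mm",((R.T@(p[:2]-C))*1000).round(1),"z",p[2]*1000,"toolx,y in box deg",np.degrees(np.arctan2(t[1],t[0])).round(1),"F",s["force"].round(1),"op",s["opening"])
E
python3 st.py
```

```text
time_s: 1.77
tool_pos: [0.5435, 0.1428, 0.2384]
orientation: [[-0.196, 0.981, -0.001], [0.981, 0.196, -0.0], [-0.0, -0.001, -1.0]]
force: [0.6, -0.6, -0.7]
opening: 0.0008
grip_force: 0.0
t 1.7667 box mm [ -0.8 144. ] z 238.37622518595475 toolx,y in box deg [90.  0.] F [ 0.6 -0.6 -0.7] op 0.0007730392865400484
```

```bash
python3 -m creep '0 0 0 1.5 0 0 0;0 0 0 3 0 0 0;0 0 0 4.5 0 0 0;0 0 0 5.5 0 0 0;0 0 0 6.0 0 0 0;0 0 0 6.2 0 0 0;0 0 0 6.2 0 0 0;0 -0.3 0 6.2 0 0 0;0 -0.6 0 6.2 0 0 0;0 -0.8 0 6.2 0 0 0;0 -1 0 6.2 0 0 0;0 -1.3 0 6.2 0 0 0;0 -1.6 0 6.2 0 0 0;0 -2 0 6.2 0 0 0' && python3 st.py
```

```text
time_s: 2.93
tool_pos: [0.5538, 0.0939, 0.0842]
orientation: [[-0.196, 0.981, 0.001], [0.981, 0.196, 0.001], [0.0, 0.001, -1.0]]
force: [-0.5, 4.1, 3.8]
opening: 0.0006
grip_force: 2.2
t 2.9333 box mm [-0.2 94.1] z 84.2457715036946 toolx,y in box deg [90.  0.] F [-0.5  4.1  3.8] op 0.0006210114705190648
```

```bash
python3 -m creep '0 -.4 0 0 0 0 0;0 -.9 0 0 0 0 0;0 -1.4 0 0 0 0 0;0 -1.9 0 0 0 0 0;0 -2.4 0 0 0 0 0;0 -2.9 0 0 0 0 0;0 -3.4 0 0 0 0 0;0 -3.9 0 0 0 0 0;0 -4.4 0 0 0 0 0;0 -4.9 0 0 0 0 0;0 -5.4 0 0 0 0 0;0 -5.9 0 0 0 0 0;0 -6.4 0 0 0 0 0;0 -6.8 0 0 0 0 0;0 -7.1 0 0 0 0 0;0 -7.4 0 0 0 0 0;0 -7.6 0 0 0 0 0;0 -7.7 0 0 0 0 0' && python3 st.py
python3 -m creep '0 -.1 0 0 0 0 0;0 -.2 0 0 0 0 0;0 -.3 0 0 0 0 0' && python3 st.py
```

```text
time_s: 4.43
tool_pos: [0.5915, -0.0953, 0.0837]
orientation: [[-0.196, 0.981, -0.0], [0.981, 0.196, -0.0], [-0.0, -0.0, -1.0]]
force: [-0.6, 2.6, 2.4]
opening: 0.0005
grip_force: 2.0
t 4.4333 box mm [ -0.4 -98.8] z 83.68185826284277 toolx,y in box deg [90. -0.] F [-0.6  2.6  2.4] op 0.0004684069118301833
time_s: 4.68
tool_pos: [0.5928, -0.1019, 0.0836]
orientation: [[-0.196, 0.981, -0.0], [0.981, 0.196, 0.0], [0.0, -0.0, -1.0]]
force: [-0.2, 4.2, 2.7]
opening: 0.0005
grip_force: 1.7
t 4.6833 box mm [  -0.4 -105.6] z 83.62368006984023 toolx,y in box deg [90.  0.] F [-0.2  4.2  2.7] op 0.0004946726729065271
```

```bash
python3 -m creep '0 -.1 0 0 0 0 0;0 -.15 0 0 0 0 0;0 -.2 0 0 0 0 0;0 -.2 0 0 0 0 0' && python3 st.py
python3 -m creep '0 -.05 0 0 0 0 0;0 -.1 0 0 0 0 0' && python3 st.py
```

```text
time_s: 5.02
tool_pos: [0.5934, -0.1038, 0.0837]
orientation: [[-0.197, 0.98, -0.002], [0.98, 0.197, 0.006], [0.006, -0.0, -1.0]]
force: [-1.4, 18.0, 5.6]
opening: 0.0005
grip_force: 8.9
t 5.0167 box mm [  -0.2 -107.6] z 83.68354414249204 toolx,y in box deg [90.   0.1] F [-1.4 18.   5.6] op 0.0005438122780569737
time_s: 5.18
tool_pos: [0.5934, -0.104, 0.0837]
orientation: [[-0.197, 0.98, -0.003], [0.98, 0.197, 0.01], [0.01, -0.001, -1.0]]
force: [-3.7, 32.6, 10.8]
opening: 0.0004
grip_force: 16.9
t 5.1833 box mm [  -0.3 -107.7] z 83.72904677743337 toolx,y in box deg [90.1  0.1] F [-3.7 32.6 10.8] op 0.0004270806364419918
```

The cover is against its end stop: force rises with no further motion. I'll back off, lift and look.

```bash
python3 -m creep '0 .3 0 0 0 0 0;0 .6 0 0 0 0 0;0 .8 0 0 0 0 0;0 .8 0 -1 0 0 0;0 .8 0 -2.5 0 0 0;0 .8 0 -4 0 0 0;0 .8 0 -5 0 0 0;0 .8 0 -5 0 0 0' && python3 st.py
python3 - <<'E'
from h import *
for n in("top","side"):
    c=cam(n); np.savez(f"{n}1.npz",**c)
    if n=="top": cv2.imwrite("pics/top1.png",cv2.resize(c["frame"][160:360,140:460,::-1],None,fx=2.4,fy=2.4))
C=np.array([.5725,.0017]);a=np.radians(11.3);R=np.array([[np.cos(a),-np.sin(a)],[np.sin(a),np.cos(a)]])
c=dict(np.load("top1.npz")); hsv=cv2.cvtColor(c["frame"],cv2.COLOR_RGB2HSV); P=cloud(c); B=(P[...,:2]-C)@R
ins=(abs(B[...,0])<.085)&(B[...,1]>.01)&(B[...,1]<.23)
for nm,lo,hi in(("yellow",18,38),("blue",95,130)):
    m=ins&(hsv[...,0]>lo)&(hsv[...,0]<hi)&(hsv[...,1]>110)&(hsv[...,2]>60)
    v,u=np.nonzero(m); b=B[m]; print(nm,len(u),u.min(),u.max(),v.min(),v.max(),"z",np.percentile(P[m][:,2],[5,50,95]))
    W=(plane(c,np.c_[u,v],.058)[:,:2]-C)@R*1000; print(cv2.minAreaRect(W.astype(np.float32)),W.min(0),W.max(0)); 
    print(cv2.boxPoints(cv2.minAreaRect(W.astype(np.float32))).round())
m=(c["frame"].min(2)>190)&(P[...,2]>.07)&(P[...,2]<.085)&(abs(B[...,0])<.1)&(abs(B[...,1])<.245)
print("cover",np.percentile(B[m],[.5,99.5],axis=0))
E
```

```text
time_s: 5.85
tool_pos: [0.5922, -0.0907, 0.2145]
orientation: [[-0.196, 0.981, 0.01], [0.981, 0.196, -0.004], [-0.006, 0.009, -1.0]]
force: [-0.8, 0.4, -0.7]
opening: 0.0004
grip_force: 0.0
t 5.85 box mm [  1.2 -94.5] z 214.48139229605795 toolx,y in box deg [90. -0.] F [-0.8  0.4 -0.7] op 0.0003713640995235627
yellow 265 209 576 149 279 z [0.04838083 0.05845185 0.0632759 ]
((-4.8616790771484375, -159.44851684570312), (737.8287353515625, 235.16964721679688), 64.49825286865234) [ -63.33696557 -543.04508641] [233.90502503 149.67975711]
[[-270. -442.]
 [ -58. -543.]
 [ 260.  123.]
 [  48.  224.]]
blue 300 5 357 144 391 z [0.04634534 0.05843981 0.0626338 ]
((0.618255615234375, 222.7798309326172), (106.24232482910156, 839.46337890625), 21.3035888671875) [-146.73638665 -148.97153031] [202.60216468 615.83413981]
[[-201.  595.]
 [ 104. -188.]
 [ 203. -149.]
 [-102.  633.]]
cover [[-0.05704778 -0.18813049]
 [ 0.09301552 -0.00987107]]
```

View pics/top1.png

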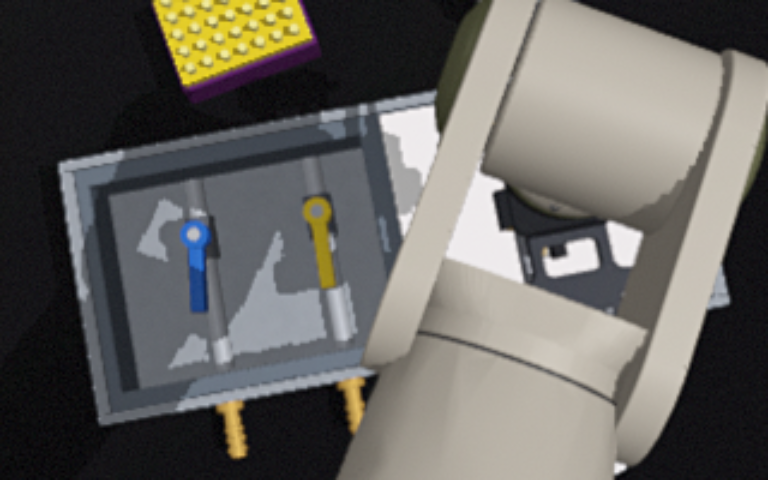

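The well is open. The yellow hub is at crop (316,211) with its free end at about (328,286). The blue hub is at (195,235) with its end at (199,310). The cover's edge is near box y -10.

```bash
python3 - <<'E'
from h import *
C=np.array([.5725,.0017]);a=np.radians(11.3);R=np.array([[np.cos(a),-np.sin(a)],[np.sin(a),np.cos(a)]])
c=dict(np.load("top1.npz")); k=lambda x,y:(140+x/2.4,160+y/2.4)
print(((plane(c,[k(316,211),k(326,287),k(195,235),k(199,310)],.058)[:,:2]-C)@R*1000).round(1))
hsv=cv2.cvtColor(c["frame"],cv2.COLOR_RGB2HSV)
for lo,hi,x0,x1 in((18,38,262,285),(95,130,210,232)):
    m=(hsv[...,0]>lo)&(hsv[...,0]<hi)&(hsv[...,1]>110); m[:,:x0]=0;m[:,x1:]=0;m[:238]=0;m[295:]=0
    v,u=np.nonzero(m); W=((plane(c,np.c_[u,v],.058)[:,:2]-C)@R*1000).astype(np.float32)
    q=W[(W[:,0]<12)]; f=cv2.fitLine(q,cv2.DIST_HUBER,0,.01,.01).ravel(); print(len(q),f.round(3),"angle rad",np.arctan2(-f[1]/f[0],1),"ends",W[W[:,0].argmin()],W[:,0].max())
E
```

```text
[[ 29.9  55.3]
 [-31.4  58.5]
 [ 29.3 154.2]
 [-30.4 161.1]]
138 [ 1.0000e+00 -1.8000e-02 -9.8150e+00  5.6624e+01] angle rad 0.01753684 ends [-31.091513  54.189472] 41.84704
161 [  0.985  -0.172  -9.305 159.245] angle rad 0.17273213 ends [-30.811264 157.16289 ] 41.737766
```

```bash
python3 -m creep '0 1.5 -.5 0 0 0 0;0 3 -.5 0 0 0 0;0 4.3 -.5 0 0 0 0;0 4.9 -.5 0 0 0 0;0 4.9 -.5 0 0 0 0;0 4.9 -.5 0 0 0 0;0 4.9 -.5 0 0 0 0' && python3 st.py
```

```text
time_s: 6.53
tool_pos: [0.5542, 0.0271, 0.2078]
orientation: [[-0.195, 0.981, -0.002], [0.981, 0.195, -0.0], [0.0, -0.002, -1.0]]
force: [0.3, 0.5, 0.7]
opening: 0.0003
grip_force: 0.0
t 6.5333 box mm [-13.   28.5] z 207.7703818441684 toolx,y in box deg [90. -0.] F [0.3 0.5 0.7] op 0.0002710107355887557
```

Descend 167 mm to z of about 0.041, in the well beside the handle.

```bash
python3 -m creep '0 0 0 1.5 0 0 0;0 0 0 3 0 0 0;0 0 0 4.3 0 0 0;0 0 0 5.3 0 0 0;0 0 0 6 0 0 0;0 0 0 6.4 0 0 0;0 0 0 6.7 0 0 0;0 0 0 6.7 0 0 0;0 0 0 6.7 0 0 0' && python3 st.py
python3 - <<'E'
import numpy as np
r,w=42,15
for d in range(0,96,6):
    t=np.radians(d); x=30-r*np.cos(t)-w*np.sin(t); y=55+r*np.sin(t)-w*np.cos(t)
    print(d,round((y-28.5)/25,2),round((x+13)/25,2),round(d/5,1))
E
```

```text
time_s: 7.28
tool_pos: [0.5546, 0.0275, 0.0417]
orientation: [[-0.195, 0.981, 0.001], [0.981, 0.195, -0.0], [-0.0, 0.001, -1.0]]
force: [0.3, -0.2, 0.7]
opening: 0.0002
grip_force: 0.0
t 7.2833 box mm [-12.5  28.8] z 41.73248683243791 toolx,y in box deg [90. -0.] F [ 0.3 -0.2  0.7] op 0.0002285605429186266
0 0.46 0.04 0.0
6 0.64 -0.01 1.2
12 0.82 -0.05 2.4
18 1.01 -0.06 3.6
24 1.2 -0.06 4.8
30 1.38 -0.03 6.0
36 1.56 0.01 7.2
42 1.74 0.07 8.4
48 1.91 0.15 9.6
54 2.07 0.25 10.8
60 2.21 0.36 12.0
66 2.35 0.49 13.2
72 2.47 0.63 14.4
78 2.58 0.78 15.6
84 2.67 0.95 16.8
90 2.74 1.12 18.0
```

```bash
python3 -m creep '0 .2 0 0 0 0 0;0 .46 0 0 0 0 0;0 .64 0 0 0 0 1.2;0 .82 -.05 0 0 0 2.4;0 1 -.06 0 0 0 3.6;0 1.2 -.06 0 0 0 4.8;0 1.38 -.03 0 0 0 6;0 1.56 0 0 0 0 7.2;0 1.74 .07 0 0 0 8.4;0 1.91 .15 0 0 0 9.6;0 2.07 .25 0 0 0 10.8;0 2.21 .36 0 0 0 12;0 2.35 .49 0 0 0 13.2;0 2.47 .63 0 0 0 14.4;0 2.47 .63 0 0 0 14.4' && python3 st.py
```

```text
time_s: 8.53
tool_pos: [0.5576, 0.0921, 0.0419]
orientation: [[0.874, 0.487, 0.001], [0.487, -0.874, -0.001], [0.0, 0.001, -1.0]]
force: [-1.6, -2.6, 1.0]
opening: 0.0005
grip_force: 0.9
t 8.5333 box mm [ 3.1 91.6] z 41.93917994063702 toolx,y in box deg [ 17.8 -72.2] F [-1.6 -2.6  1. ] op 0.0004511622334818675
```

```bash
python3 -m creep '0 .18 -.06 0 0 0 1.2;0 .37 -.09 0 0 0 2.4;0 .55 -.11 0 0 0 3.6;0 .55 -.11 0 0 0 3.6' && python3 st.py
python3 -m creep '0 .04 0 0 0 0 0;0 .08 0 0 0 0 0;0 .08 0 0 0 0 0' && python3 st.py
```

```text
time_s: 8.87
tool_pos: [0.567, 0.1008, 0.0416]
orientation: [[0.981, 0.194, -0.003], [0.194, -0.981, -0.001], [-0.003, 0.0, -1.0]]
force: [-5.8, -3.9, 2.4]
opening: 0.0005
grip_force: 3.2
t 8.8667 box mm [14.  98.3] z 41.58440901440355 toolx,y in box deg [ -0.1 -90.1] F [-5.8 -3.9  2.4] op 0.00047854826677590234
time_s: 9.12
tool_pos: [0.5671, 0.1008, 0.0415]
orientation: [[0.98, 0.2, -0.007], [0.2, -0.98, -0.001], [-0.007, 0.0, -1.0]]
force: [-12.9, -6.5, 7.5]
opening: 0.0007
grip_force: 7.0
t 9.1167 box mm [14.2 98.2] z 41.540788077081224 toolx,y in box deg [  0.2 -89.8] F [-12.9  -6.5   7.5] op 0.0007206904849408142
```

```bash
python3 -m creep '0 -.3 0 0 0 0 0;0 -.7 0 0 0 0 0;0 -.7 0 0 0 0 0;0 -.7 0 -1.5 0 0 0;0 -.7 0 -3 0 0 0;0 -.7 0 -4.5 0 0 0;0 -.7 0 -6 0 0 0;0 -.7 0 -7 0 0 0;0 -.7 0 -7 0 0 0' && python3 -m creep '0 -13.7 17.7 0 0 0 0;0 -13.7 17.7 0 0 0 0;0 -13.7 17.7 0 0 0 0;0 -13.7 17.7 0 0 0 0;0 -13.7 17.7 0 0 0 0;0 -13.7 17.7 0 0 0 0;0 -13.7 17.7 0 0 0 0;0 -13.7 17.7 0 0 0 0;0 -13.7 17.7 0 0 0 0;0 -13.7 17.7 0 0 0 0;0 -13.7 17.7 0 0 0 0;0 -13.7 17.7 0 0 0 0;0 -13.7 17.7 0 0 0 0;0 -13.7 17.7 0 0 0 0;0 -13.7 17.7 0 0 0 0;0 -13.7 17.7 0 0 0 0' && python3 - <<'E'
from h import *
c=cam("top"); np.savez("top2.npz",**c)
cv2.imwrite("pics/top2.png",cv2.resize(c["frame"][130:370,140:460,::-1],None,fx=2.4,fy=2.4))
C=np.array([.5725,.0017]);a=np.radians(11.3);R=np.array([[np.cos(a),-np.sin(a)],[np.sin(a),np.cos(a)]])
P=cloud(c);B=(P[...,:2]-C)@R*1000; m=(c["frame"].max(2)<75)&(P[...,2]>.09)&(P[...,2]<.105)&(abs(B[...,0])<60)&(abs(B[...,1])<200)
print("ridge",B[m].mean(0),m.sum())
hsv=cv2.cvtColor(c["frame"],cv2.COLOR_RGB2HSV)
W=(plane(c,np.stack(np.meshgrid(np.arange(640),np.arange(480)),-1).reshape(-1,2),.058)[:,:2]-C)@R*1000
for lo,hi,y0,y1 in((18,38,35,128),(95,130,138,200)):
    m=(hsv[...,0]>lo)&(hsv[...,0]<hi)&(hsv[...,1]>110); w=W[m.ravel()]; w=w[(abs(w[:,0])<80)&(w[:,1]>y0)&(w[:,1]<y1)&(np.hypot(w[:,0]-30,w[:,1]-(y0>100)*100-55)>15)].astype(np.float32)
    print(len(w),cv2.fitLine(w,cv2.DIST_HUBER,0,.01,.01).ravel())
E
```

```text
time_s: 9.87
tool_pos: [0.555, 0.0981, 0.2224]
orientation: [[0.98, 0.198, 0.011], [0.198, -0.98, -0.0], [0.011, 0.002, -1.0]]
force: [0.9, -0.1, 0.9]
opening: 0.0005
grip_force: 0.0
time_s: 11.2
tool_pos: [0.3037, -0.4034, 0.2157]
orientation: [[0.981, 0.196, 0.0], [0.196, -0.981, 0.001], [0.0, -0.001, -1.0]]
force: [-0.3, -0.2, -0.1]
opening: 0.0003
grip_force: 0.0
ridge [  -0.26580348 -122.38009525] 265
170 [2.9650470e-02 9.9956036e-01 3.0372658e+01 9.3016586e+01]
175 [  0.9863167   -0.16486168  -7.7764573  158.99506   ]
```

View pics/top2.png

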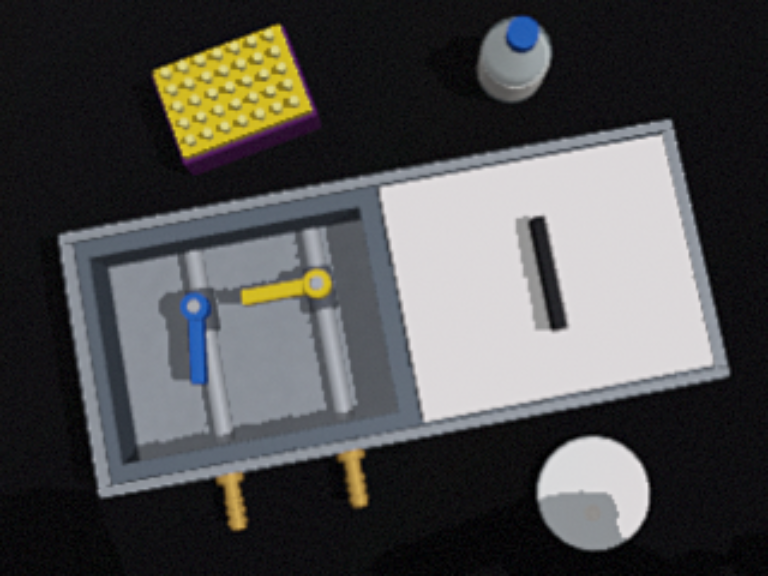

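The cover is flush with the right end stop, with the ridge at about (547,272). The yellow bar (242,297)–(316,283) lies along the box's +y. The blue handle, bottle, rack and dish look unmoved.

```bash
python3 -c "
from cell import bot
print(bot.sign_off())"
```

```text
the job is handed in; nothing more can be done
None
```

The job is handed in at about 11 s on the robot clock: the cover was slid onto the blank half until it met its end stop, then the yellow gas handle was pushed clockwise until it met its stop, and the blue handle, bottle, rack and dish look unmoved in the last picture.

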